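# Stack the tote of copper elbows on the corner-post tray

### The job

Tidy the plumbers' bench: pick up the black tote of copper elbows by its yellow middle handle and stack it on the blue tray, lined up with it. Lower it, do not drop it, between the four steel corner angles until it sits level and fully down on the tray, then let go. Leave the blue tray where it stands and do not disturb the red tote or the can.

Things in the scene. Friction and masses are not known exactly. Their poses are not given: they have to be found in the camera images.
- black_tote_centre (a point): Centre of the loose black tote (0.3-0.65 kg; copper elbows fixed in it), 40 mm above its underside. Box 160 mm (own x) by 120 (own y), 50 high. Its yellow handle is an upright plate through the middle, 16 mm thick (own y), 100 long (own x), its top 80 mm above the underside, 30 above the rim; grip it across the thickness about 12 mm below its top. Own z up.
- base_tray: Blue tray, loose, 1.8 kg, box 170 mm (own x) by 130 (own y), 50 high. Origin: centre of underside; own z up. An L-shaped steel angle at each corner rises 30 mm above the rim, its top 18 mm flared 9 mm outward as lead-in. A tote lined up either way round (0 or 180 deg) drops between them with 5 mm spare all round and rests on the rim, its centre then 90 mm above this origin.
- red_tote_centre (a point): A red tote of the same shape and size as the black one, holding steel pipe clips: a bystander to be left alone. The point is its centre, 40 mm above its underside, axes as for the black tote.
- can_centre (a point): A can with a yellow label, 60 mm in diameter and 110 mm high, standing beyond the trays: a bystander to be left alone. The point is its centre, half-way up.

How it is judged:
By the outcome, as a careful person would: the job done as asked, in the order asked, and still so for the second after the job is handed in, with the robot touching nothing.
It also fails if it takes over 43 s, if anything falls off the work surface, if the arm or the gripper's body presses on something with over 40 N, if the wrist force passes 120 N, or if a joint passes its speed limit or range.

### The arm

A 6-joint arm with a two-finger parallel gripper is mounted at the origin on the work surface. World frame = base frame: x ahead of the robot, y to its left, z up, the work surface at z = 0. Lengths are in m, angles in rad, forces in N, time in s.
With the tool pointing down it reaches from about 0.25 to 0.85 m from the base axis. Payload 12.5 kg.
Tool frame: the origin (TCP) lies at the very end of the fingers, on their centre line; the grasp point (between the pads) lies 19 mm behind it; z points along the fingers, y is the line along which they close (so a half turn about z gives the same grasp; the last joint's range is limited). The gripper opens to 93 mm and grips with 3 to 60 N. Pads are 15 mm wide; open, the fingers measure 128 mm over their backs; the gripper's body (75 mm by 188 mm) begins 65 mm behind the grasp point.
Start: joints at [1.105, 0.351, 1.652, -0, 1.139, -0.085], TCP at [0.204, 0.511, 0.219] pointing down, gripper open.
Joint ranges: [-2.75, 2.75], [-0.79, 2.1], [0.01, 2.65], [-1.57, 4.71], [0.07, 3.14], [-2.87, 2.87]. Speed limits (rad/s): [2.22, 2.22, 2.79, 3.14, 3.14, 3.14].

### API

Orientations are given as a rotation vector (axis times angle).
In Python, from cell import r gives the robot as it stands.
- The arm moves only by the tool carry_out, never from a script. Its argument "deltas" is a list of rows, each a list of 3 entries, a list of its own where there are three numbers: the closure, from 0 (fully open) to 1 (shut), then the shift along the tool's x, y, z in mm, then the turn about the tool's z in rad. A call has exactly 8 rows; each row is the pose to reach, as a shift and turn from the pose commanded when the call began, along the tool's axes at that moment; what a row does not reach only later rows make up. A row lasts 1/8 s, in which the tool goes at most 62.5 mm and 10.7 degrees, less where a joint would pass 70% of its speed; a pose out of reach is approached as far as the arm can. A call with a gripper value outside its range is refused whole. The fingers move at their own pace and stop on an object; "force" is the grip in N (left out, the last holds). Time passes only in rows, so rows that repeat a pose let the fingers close, or fill a call up. It gives the time, the measured TCP pose, the force, the opening and the grip force at its end, in the units of the state.
- r.state(): the state, without advancing time (a new reading comes with each control period).
- r.camera(name): name is "scene" or "top"; returns a dict with "color" (480x640x3 uint8, blue, green, red), "fx", "fy", "cx", "cy" (pixels), "dist" ([k1, k2, p1, p2, k3] as OpenCV has them; the pictures are not rectified), "R" (3x3) and "t" (3): a world point X has camera coordinates R X + t. Camera axes: x right, y down, z forward; pixel columns grow to the right and rows downward; lengths in m; the calibration is good to about 2 mm. A picture is of the moment at which its call begins. There is no depth.
- r.sign_off(): hands the job in; it is judged then, once.
The state is a dict: "time_s": time; "joint_positions": joint angles; "dq": joint speeds; "effort": joint torques, N m; "tool_pos": TCP position; "tcp_rot": TCP orientation; "ft_force": force on the tool from outside, world axes, zero at the start; "torque": the same for the moment, N m; "gripper_width": finger opening in m; "grip_force": force on a finger pad.
Only numpy, scipy, OpenCV 4.12 (cv2) and the standard library are available. Lean on these libraries where they do the work, as an engineer would, in place of code of your own. Each camera call takes 0.05 s, during which the arm holds its last target. There are 200 camera calls.

## Working session

There is one attempt and no reset: what is moved stays moved. The work goes in short steps, Python scripts to look and compute and a tool call to move; the robot and the scene stay as the last step left them, time stands still between calls to the robot, and variables do not carry over. Pictures are saved under pics/ and viewed, at most 10 in all, crops included, and the job is handed in when it is done.

Besides the shell and the picture viewer there is one more tool, called after ">>>" as name(argument=value, ...), one argument or row to a line, values as JSON. carry_out: Moves the arm, as the interface text tells. Its arguments: {"type":"object","properties":{"deltas":{"type":"array"},"force":{"type":"number"}},"required":["deltas"]}

```bash
mkdir -p pics; python3 - <<'E'
from cell import r
import cv2,pickle
for n in("scene","top"):
    c=r.camera(n);cv2.imwrite(f"pics/{n}0.png",c["color"]);pickle.dump(c,open(n+"0.pkl","wb"))
    print(n,c["fx"],c["cx"],c["cy"],c["dist"],c["R"],c["t"])
print(r.state())
E
```

```text
scene 559.3354442820024 313.44684225794146 240.45834451993207 [-0.10916576  0.          0.          0.          0.        ] [[ 0.87835445  0.47776799 -0.01520544]
 [ 0.32866258 -0.62671752 -0.70654516]
 [-0.34709418  0.61559962 -0.70750458]] [-0.51455452 -0.14620824  1.41653553]
top 495.14794639725585 320.10061832658016 239.85785778412995 [0.01387903 0.         0.         0.         0.        ] [[-0.0166203  -0.99979128  0.01188145]
 [-0.98267081  0.01413932 -0.18481923]
 [ 0.18461266 -0.01474731 -0.98270071]] [0.0101724  0.59385428 1.11664691]
{'time_s': 0.1, 'joint_positions': array([ 1.10543203e+00,  3.51174381e-01,  1.65233208e+00,  7.94166852e-06,
        1.13910655e+00, -8.46149377e-02]), 'dq': array([-0.00156436, -0.00119293, -0.00079677, -0.00069908,  0.00216278,
        0.00156343]), 'effort': array([ 1.42415138e-03, -4.98025703e+01, -2.85700518e+01,  7.00855837e-02,
        2.39273946e-02, -5.19728030e-05]), 'tool_pos': array([0.20423635, 0.51035165, 0.21817028]), 'tcp_rot': array([-5.94424902e-01, -3.08455454e+00,  1.53934873e-03]), 'ft_force': array([ 0.28411464, -0.60419444, -0.27719992]), 'torque': array([ 0.03006152,  0.04102493, -0.0128867 ]), 'grip_force': 0.0, 'gripper_width': 0.09317561725453329}
```

View pics/scene0.png

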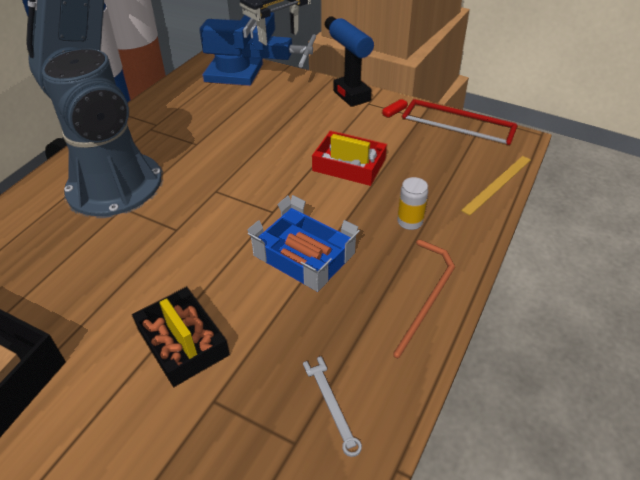

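View pics/top0.png

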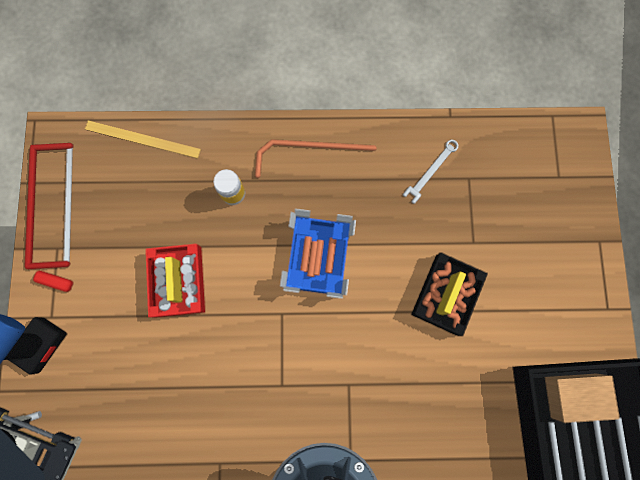

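The scene view shows the black tote near (181,335), blue tray at (303,247), red tote at (350,157) and can at (413,203). In the top view these are at (450,294), (318,256), (175,281) and (228,186). Next I'll enlarge the tote and tray.

```bash
python3 - <<'E'
import cv2,numpy as np
t=cv2.imread("pics/top0.png");s=cv2.imread("pics/scene0.png")
def c(im,x,y,w,h,k):return cv2.resize(im[y:y+h,x:x+w],None,fx=k,fy=k,interpolation=cv2.INTER_CUBIC)
cv2.imwrite("pics/t1.png",np.hstack([c(t,400,240,100,100,4),c(t,270,200,100,100,4)]))
cv2.imwrite("pics/s1.png",np.hstack([c(s,120,280,120,120,3.3),c(s,240,190,120,120,3.3)]))
E
```

```text
(no output)
```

View pics/t1.png

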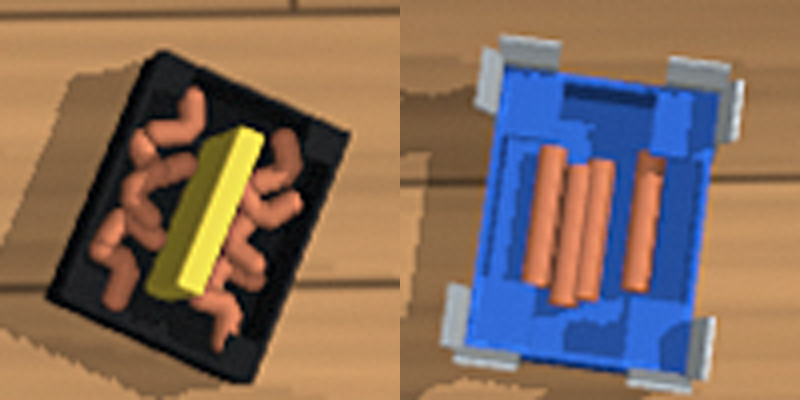

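View pics/s1.png

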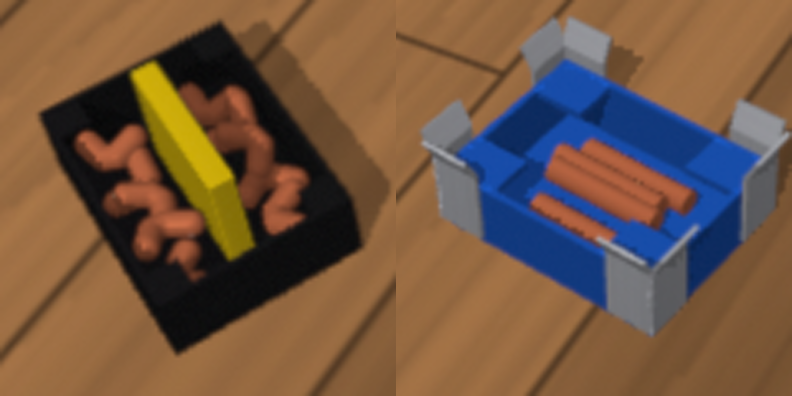

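The crops give the rim and handle corners of the tote and the rim corners of the tray. I'll fit planar poses to both cameras together.

```bash
cat >h.py <<'E'
import numpy as np,cv2
from scipy.optimize import least_squares
def proj(c,X):
    D=cv2.Rodrigues(c["R"])[0]
    K=np.array([[c["fx"],0,c["cx"]],[0,c["fy"],c["cy"]],[0,0,1.]])
    return cv2.projectPoints(np.asarray(X,float).reshape(-1,3),D,np.asarray(c["t"],float),K,np.asarray(c["dist"],float))[0][:,0]
def world(p,L):
    x,y,a=p[:3];z=p[3] if len(p)>3 else 0;L=np.asarray(L,float)
    return np.c_[x+np.cos(a)*L[:,0]-np.sin(a)*L[:,1],y+np.sin(a)*L[:,0]+np.cos(a)*L[:,1],L[:,2]+z]
def fit(obs,p0):
    # obs: (cam, local mm pts, pixels)
    f=lambda p:np.concatenate([(proj(c,world(p,np.array(L)/1000))-px) for c,L,px in obs])
    s=least_squares(lambda p:f(p).ravel(),p0,loss="soft_l1",x_scale=.01)
    return s.x,f(s.x).round(1)
crop=lambda P,x,y,k,x0=0:(np.array(P,float)-[x0,0]+.5)/k-.5+[x,y]
E
cat >m0.py <<'E'
from h import *
import pickle
T=pickle.load(open("top0.pkl","rb"));S=pickle.load(open("scene0.pkl","rb"))
print("camT",-T["R"].T@T["t"])
# tote: own +x ~ world +x (up in top), own +y ~ left
LT=[(80,-60,50),(-80,-60,50),(50,8,80),(50,-8,80),(-50,-8,80),(-50,8,80),(80,60,0),(-80,60,0)]
PT=crop([(350,133),(250,383),(243,128),(264,133),(206,293),(181,290),(160,52),(48,297)],400,240,4)
LS=[(-80,60,50),(-80,-60,50),(80,-60,50),(80,60,50),(80,-60,0),(-80,-60,0)]
E
python3 - <<'E'
import sys;sys.path.insert(0,'.')
exec(open("m0.py").read())
p,res=fit([(T,LT,PT)],[.38,-.29,-.4]);print(p,res.tolist())
print("scene proj corners (crop px)",[( (q-[120,280]+.5)*3.3-.5).round().tolist() for q in proj(S,world(p,np.array([(80,60,50),(80,-60,50),(-80,-60,50),(-80,60,50),(50,8,80),(50,-8,80),(-50,-8,80),(-50,8,80)])/1000))])
LY=[(85,65,50),(85,-65,50),(-85,65,50),(-85,-65,50)]
PY=crop([(505,68),(720,92),(467,343),(690,373)],270,200,4,400)
q,res=fit([(T,LY,PY)],[.45,0,-.1]);print(q,res.tolist())
print([((v-[240,190]+.5)*3.3-.5+[396,0]).round().tolist() for v in proj(S,world(q,np.array(LY+[(x,y,0) for x in(87,-87) for y in (67,-67)])/1000))])
E
```

```text
camT [0.37758518 0.01824112 1.20696454]
[ 0.46484038 -0.30518966 -0.45265522] [[1.3, -0.2], [1.0, 0.1], [0.2, -1.2], [1.4, 0.5], [-0.5, 0.4], [-0.8, -1.9], [-3.4, 2.0], [-0.7, 0.0]]
scene proj corners (crop px) [[353.0, 203.0], [156.0, 312.0], [39.0, 116.0], [223.0, 23.0], [235.0, 180.0], [208.0, 194.0], [130.0, 76.0], [156.0, 63.0]]
[ 0.56119223  0.00512806 -0.13686868] [[0.0, -0.7], [0.1, -0.3], [0.1, 0.9], [-0.3, 0.1]]
[[774.0, 163.0], [656.0, 287.0], [567.0, 61.0], [443.0, 171.0], [776.0, 216.0], [657.0, 343.0], [569.0, 112.0], [445.0, 225.0]]
```

```bash
cat >>m0.py <<'E'
L2=[(80,60,50),(-80,-60,50),(-80,60,50),(50,8,80),(50,-8,80),(-50,-8,80),(-50,8,80)]
P2=crop([(352,203),(42,115),(220,22),(236,180),(211,190),(132,72),(156,63)],120,280,3.3)
p,res=fit([(T,LT,PT),(S,L2,P2)],[.46,-.3,-.45]);print("tote",p,res.tolist())
p2,res=fit([(S,L2,P2)],[.46,-.3,-.45]);print("tote S",p2)
LY=[(85,65,50),(85,-65,50),(-85,65,50),(-85,-65,50)]
PY=crop([(505,68),(720,92),(467,343),(690,373)],270,200,4,400)
L3=[(-85,65,50),(87,-67,0)];P3=crop([(567,62),(652,335)],240,190,3.3,396)
q,res=fit([(T,LY,PY),(S,L3,P3)],[.56,0,-.13]);print("tray",q,res.tolist())
q2,res=fit([(S,L3,P3)],[.56,0,-.13]);print("tray S",q2)
E
python3 - <<'E'
import sys;sys.path.insert(0,'.')
exec(open("m0.py").read())
from scipy.spatial.transform import Rotation as Ro
from cell import r
s=r.state();R=Ro.from_rotvec(s["tcp_rot"]).as_matrix();print(R.round(3))
g=np.array([p[0],p[1],.22]);print("shift tool mm",(R.T@(g-s["tool_pos"])*1000).round(1))
# tool y should be along tote own y
yw=np.array([-np.sin(p[2]),np.cos(p[2]),0]);v=R.T@yw;a=np.arctan2(-v[0],v[1]);print("turn",a,a-np.pi,a+np.pi)
E
```

```text
camT [0.37758518 0.01824112 1.20696454]
tote [ 0.46479172 -0.3045438  -0.45202889] [[1.0, -0.2], [0.8, 0.1], [-0.1, -1.2], [1.2, 0.5], [-0.8, 0.5], [-1.1, -1.8], [-3.7, 2.0], [-1.0, 0.1], [0.6, -0.3], [-0.9, 0.1], [1.0, 0.2], [-0.1, -0.3], [-0.6, 1.0], [-0.3, 0.8], [0.1, -0.3]]
tote S [ 0.4646845  -0.304211   -0.45213562]
tray [ 0.56047859  0.00526155 -0.14053658] [[0.1, -0.5], [0.2, 0.1], [-0.0, 1.1], [-0.5, 0.5], [-0.2, -0.3], [1.2, 2.3]]
tray S [ 0.55755538  0.00834988 -0.1496302 ]
[[-0.928  0.372 -0.   ]
 [ 0.372  0.928 -0.001]
 [ 0.    -0.001 -1.   ]]
shift tool mm [-544.7 -659.7   -1.2]
turn 0.07127619204393544 -3.0703164615458576 3.2128688456337287
```

>>> carry_out(
  deltas=[
    [0,[-15,-20,0],0],
    [0,[-50,-60,0],0],
    [0,[-85,-105,0],0],
    [0,[-120,-148,0],0],
    [0,[-155,-191,0],0],
    [0,[-190,-234,0],0],
    [0,[-225,-277,0],0],
    [0,[-260,-320,0],0],
  ],
)

```text
time_s: 1.1
tool_pos: [0.3269, 0.1152, 0.2187]
tcp_rot: [0.594, 3.085, 0.0]
ft_force: [1.2, 0.9, -0.9]
gripper_width: 0.0933
grip_force: 0.0
```

>>> carry_out(
  deltas=[
    [0,[-35,-43,0],0],
    [0,[-70,-86,0],0],
    [0,[-105,-129,0],0.02],
    [0,[-145,-174,0],0.04],
    [0,[-185,-219,0],0.071],
    [0,[-225,-265,0],0.071],
    [0,[-260,-310,0],0.071],
    [0,[-285,-340,0],0.071],
  ],
)

```text
time_s: 2.1
tool_pos: [0.4651, -0.3069, 0.2181]
tcp_rot: [-0.705, -3.061, -0.0]
ft_force: [0.6, 0.5, 0.7]
gripper_width: 0.0934
grip_force: 0.0
```

```bash
cat > go.py <<'E'
import sys
from h import *
from scipy.spatial.transform import Rotation as Ro
from cell import r
def go(p,z):
    s=r.state();R=Ro.from_rotvec(s["tcp_rot"]).as_matrix()
    yw=np.array([-np.sin(p[2]),np.cos(p[2]),0]);v=R.T@yw
    if v[1]<0:v=-v
    print("pos",s["tool_pos"].round(4),"w",s["gripper_width"],"F",s["ft_force"].round(1),"q",s["joint_positions"].round(2),"t",s["time_s"])
    print("shift",(R.T@(np.array([p[0],p[1],z])-s["tool_pos"])*1000).round(1),"turn",round(np.arctan2(-v[0],v[1]),4))
E
python3 -c "
from go import *
go([.4648,-.3045,-.452],.22)
c=r.camera('top');cv2.imwrite('pics/t2.png',cv2.resize(c['color'][180:380,380:580],None,fx=3,fy=3,interpolation=2))"
```

```text
pos [ 0.4651 -0.3069  0.2181] w 0.0934115841314073 F [0.6 0.5 0.7] q [-0.67  0.36  1.63 -0.    1.14 -1.78] t 2.1
shift [ 1.3  2.1 -1.9] turn -0.001
```

View pics/t2.png

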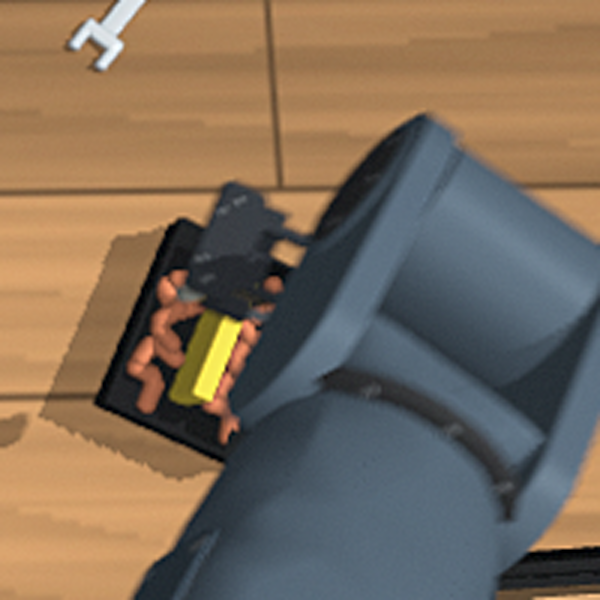

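The gripper hangs over the yellow handle, lined up with it. I'll half close the fingers while descending so they stay inside the rim.

>>> carry_out(
  deltas=[
    [0.5,[1,2,15],0],
    [0.5,[1,2,45],0],
    [0.5,[1,2,80],0],
    [0.5,[1,2,110],0],
    [0.5,[1,2,135],0],
    [0.5,[1,2,153],0],
    [0.5,[1,2,163],0],
    [0.5,[1,2,168],0],
  ],
  force=45,
)

```text
time_s: 3.15
tool_pos: [0.465, -0.3022, 0.0504]
tcp_rot: [-0.703, -3.062, -0.0]
ft_force: [0.4, -0.1, 0.4]
gripper_width: 0.0468
grip_force: 0.0
```

>>> carry_out(
  deltas=[
    [0.5,[0,-2,0],0],
    [0.6,[0,-2,0],0],
    [0.8,[0,-2,0],0],
    [1,[0,-2,0],0],
    [1,[0,-2,0],0],
    [1,[0,-2,0],0],
    [1,[0,-2,0],0],
    [1,[0,-2,0],0],
  ],
)

```text
time_s: 4.15
tool_pos: [0.4642, -0.3042, 0.0508]
tcp_rot: [0.704, 3.062, -0.0]
ft_force: [-1.0, 0.9, 4.3]
gripper_width: 0.0157
grip_force: 45.0
```

>>> carry_out(
  deltas=[
    [1,[0,-2,-5],0],
    [1,[0,-2,-20],0],
    [1,[0,-2,-40],0],
    [1,[0,-2,-65],0],
    [1,[0,-2,-90],0],
    [1,[0,-2,-110],0],
    [1,[0,-2,-125],0],
    [1,[0,-2,-130],0],
  ],
)

```text
time_s: 5.15
tool_pos: [0.4634, -0.3061, 0.1816]
tcp_rot: [0.703, 3.061, -0.001]
ft_force: [-0.7, 0.5, -4.3]
gripper_width: 0.0157
grip_force: 45.0
```

```bash
python3 -c "
from go import *
go([.5604,.0053,-.1405],.18)
go([.5604-.04,.0053-.1,-.1405],.18)"
```

```text
pos [ 0.4634 -0.3061  0.1816] w 0.015654564415695727 F [-0.7  0.5 -4.3] q [-0.67  0.4   1.68 -0.    1.06 -1.79] t 5.15
shift [ 48.7 322.5   1.5] turn -0.3113
pos [ 0.4634 -0.3061  0.1816] w 0.015654564415695727 F [-0.7  0.5 -4.3] q [-0.67  0.4   1.68 -0.    1.06 -1.79] t 5.15
shift [ 41.1 215.1   1.5] turn -0.3113
```

>>> carry_out(
  deltas=[
    [1,[2,12,0],0],
    [1,[7,45,0],-0.05],
    [1,[14,90,0],-0.1],
    [1,[21,140,0],-0.15],
    [1,[28,190,0],-0.2],
    [1,[36,235,0],-0.25],
    [1,[42,275,0],-0.29],
    [1,[46,303,0],-0.311],
  ],
)

```text
time_s: 6.15
tool_pos: [0.5538, -0.0108, 0.1797]
tcp_rot: [-0.217, -3.132, -0.0]
ft_force: [0.9, -0.5, -3.6]
gripper_width: 0.0159
grip_force: 45.0
```

>>> carry_out(
  deltas=[
    [1,[-4,12,0],0],
    [1,[-4,18,0],0],
    [1,[-4,19,0],0],
    [1,[-4,19,0],0],
    [1,[-4,19,0],0],
    [1,[-4,19,0],0],
    [1,[-4,19,0],0],
    [1,[-4,19,0],0],
  ],
)

```text
time_s: 7.15
tool_pos: [0.5608, 0.0048, 0.1806]
tcp_rot: [0.221, 3.134, -0.0]
ft_force: [0.3, -0.2, -5.0]
gripper_width: 0.0156
grip_force: 45.0
```

```bash
python3 -c "
from go import *
import pickle
go([.5604,.0053,-.1405],.18)
a,b=[r.camera(n) for n in('top','scene')]
pickle.dump((a,b),open('c3.pkl','wb'))
f=lambda i:cv2.resize(i,None,fx=2.5,fy=2.5,interpolation=2)
cv2.imwrite('pics/b3.png',np.hstack([f(a['color'][170:330,240:400]),f(b['color'][140:300,220:380])]))"
```

```text
pos [0.5608 0.0048 0.1806] w 0.01561605900180383 F [ 0.3 -0.2 -5. ] q [-0.07  0.41  1.66 -0.    1.07 -1.5 ] t 7.15
shift [0.5 0.4 0.6] turn -0.0003
```

View pics/b3.png

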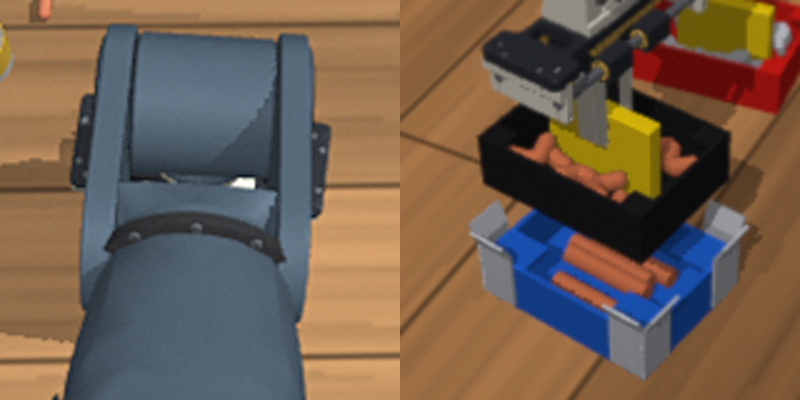

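The tote hangs level about 50 mm above the tray's corner angles; the top view is blocked by the arm. I'll overlay the predicted outlines on the scene view.

```bash
python3 - <<'E'
from h import *
import pickle
a,b=pickle.load(open('c3.pkl','rb'))
x0,y0,k=240,150,5
im=cv2.resize(b['color'][y0:y0+116,x0:x0+120],None,fx=k,fy=k,interpolation=2)
def poly(p,L,col):
    P=(proj(b,world(p,np.array(L)/1000))-[x0,y0]+.5)*k-.5
    print(P.round().tolist())
    cv2.polylines(im,[np.round(P*16).astype(int).reshape(-1,1,2).astype(np.int32)],True,col,1,cv2.LINE_AA,4)
p=[.5608,.0048,-.1405,.1298]
q=[.5604,.0053,-.1405]
sq=lambda X,Y,z:[(X,Y,z),(X,-Y,z),(-X,-Y,z),(-X,Y,z)]
poly(p,sq(80,60,50),(0,255,0));poly(p,sq(80,60,0),(0,255,0));poly(p,sq(50,8,80),(255,0,255))
poly(q,sq(85,65,50),(0,255,255));poly(q,sq(85,65,0),(0,255,255))
cv2.imwrite('pics/o3.png',im)
E
```

```text
[[567.0, 217.0], [386.0, 388.0], [58.0, 224.0], [247.0, 73.0]]
[[563.0, 311.0], [387.0, 483.0], [70.0, 318.0], [253.0, 166.0]]
[[427.0, 198.0], [402.0, 220.0], [196.0, 124.0], [222.0, 104.0]]
[[572.0, 447.0], [392.0, 634.0], [70.0, 458.0], [258.0, 292.0]]
[[568.0, 528.0], [393.0, 714.0], [80.0, 538.0], [263.0, 373.0]]
```

View pics/o3.png

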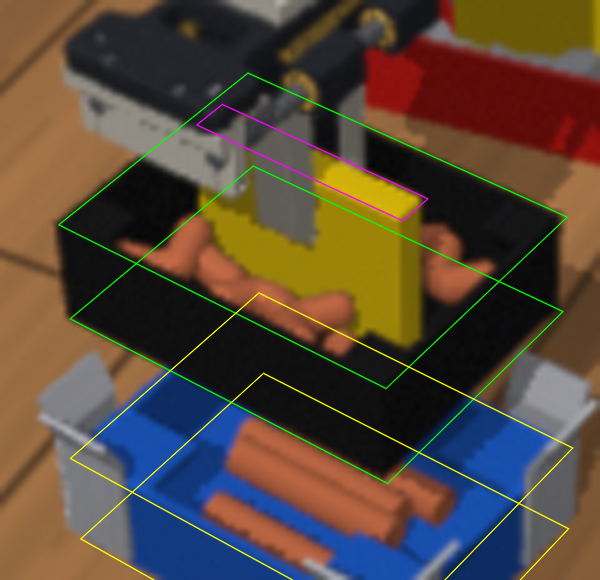

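```bash
python3 - <<'E'
from h import *
import pickle
T=pickle.load(open("top0.pkl","rb"));S=pickle.load(open("scene0.pkl","rb"))
q=[.5604,.0053,-.1405]
sq=lambda X,Y,z:[(X,Y,z),(X,-Y,z),(-X,-Y,z),(-X,Y,z)]
def ov(c,x0,y0,w,h,k):
    im=cv2.resize(c['color'][y0:y0+h,x0:x0+w],None,fx=k,fy=k,interpolation=2)
    for L,col in((sq(85,65,50),(0,255,255)),(sq(85,65,0),(0,255,0))):
        P=(proj(c,world(q,np.array(L)/1000))-[x0,y0]+.5)*k-.5
        cv2.polylines(im,[np.round(P*16).reshape(-1,1,2).astype(np.int32)],True,col,1,cv2.LINE_AA,4)
    return im
A=ov(T,280,205,80,95,5);B=ov(S,244,195,80,95,5)
B=ov(S,246,195,120,95,3.33);B=cv2.copyMakeBorder(B,0,A.shape[0]-B.shape[0],0,0,0)
cv2.imwrite('pics/o4.png',np.hstack([A,B]))
E
```

```text
(no output)
```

View pics/o4.png

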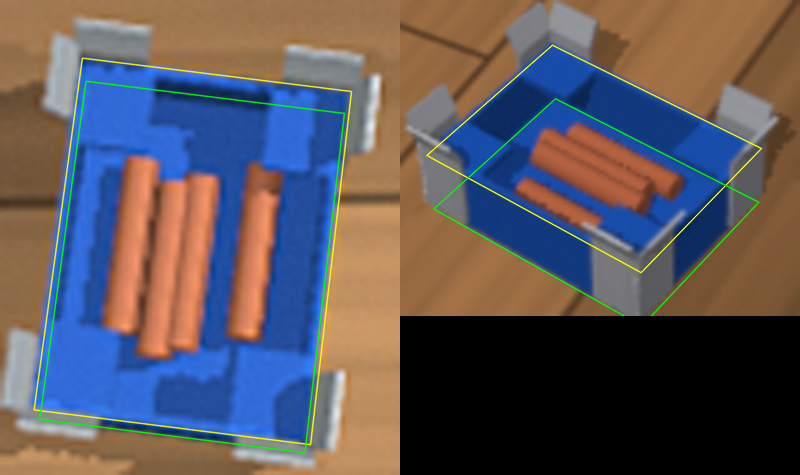

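The tray outline matches to about 1–2 mm, and the tote's small offset along its own x goes the same way. That fits inside the lead-in, so I'll lower it.

>>> carry_out(
  deltas=[
    [1,[0,0,8],0],
    [1,[0,0,18],0],
    [1,[0,0,28],0],
    [1,[0,0,36],0],
    [1,[0,0,43],0],
    [1,[0,0,49],0],
    [1,[0,0,54],0],
    [1,[0,0,58],0],
  ],
)

```text
time_s: 8.25
tool_pos: [0.5608, 0.0049, 0.1224]
tcp_rot: [0.221, 3.134, -0.0]
ft_force: [-0.6, 0.6, -3.5]
gripper_width: 0.0155
grip_force: 45.0
```

>>> carry_out(
  deltas=[
    [1,[0,0,2],0],
    [1,[0,0,4],0],
    [1,[0,0,6],0],
    [1,[0,0,8],0],
    [1,[0,0,10],0],
    [1,[0,0,12],0],
    [1,[0,0,14],0],
    [1,[0,0,16],0],
  ],
)

```text
time_s: 9.25
tool_pos: [0.5608, 0.0049, 0.1065]
tcp_rot: [-0.221, -3.134, -0.0]
ft_force: [0.2, 0.0, -4.4]
gripper_width: 0.0155
grip_force: 45.0
```

>>> carry_out(
  deltas=[
    [1,[0,0,1],0],
    [1,[0,0,2],0],
    [1,[0,0,3],0],
    [1,[0,0,4],0],
    [1,[0,0,4.5],0],
    [1,[0,0,5],0],
    [1,[0,0,5],0],
    [1,[0,0,5],0],
  ],
)

```text
time_s: 10.25
tool_pos: [0.5608, 0.0049, 0.1017]
tcp_rot: [0.221, 3.134, -0.0]
ft_force: [0.6, 0.3, -3.7]
gripper_width: 0.0156
grip_force: 45.0
```

>>> carry_out(
  deltas=[
    [1,[0,0,0.5],0],
    [1,[0,0,1],0],
    [1,[0,0,1.5],0],
    [1,[0,0,1.5],0],
    [1,[0,0,1.5],0],
    [1,[0,0,1.5],0],
    [1,[0,0,1.5],0],
    [1,[0,0,1.5],0],
  ],
)

```text
time_s: 11.25
tool_pos: [0.5608, 0.0049, 0.1008]
tcp_rot: [0.221, 3.134, -0.0]
ft_force: [-3.3, -0.9, 5.5]
gripper_width: 0.0157
grip_force: 45.0
```

Contact came at z = 0.1008, exactly 50 mm above the grasp height, so the tote is seated. I'll release it.

>>> carry_out(
  deltas=[
    [0.8,[0,0,0],0],
    [0.6,[0,0,0],0],
    [0.6,[0,0,0],0],
    [0.6,[0,0,0],0],
    [0.6,[0,0,0],0],
    [0.6,[0,0,0],0],
    [0.6,[0,0,0],0],
    [0.6,[0,0,0],0],
  ],
)

```text
time_s: 12.25
tool_pos: [0.5608, 0.0049, 0.1001]
tcp_rot: [-0.221, -3.134, 0.0]
ft_force: [0.7, -0.3, 0.3]
gripper_width: 0.0369
grip_force: 0.0
```

>>> carry_out(
  deltas=[
    [0.6,[0,0,-5],0],
    [0.6,[0,0,-20],0],
    [0.6,[0,0,-40],0],
    [0.6,[0,0,-65],0],
    [0.6,[0,0,-90],0],
    [0.6,[0,0,-115],0],
    [0.6,[0,0,-135],0],
    [0.6,[0,0,-145],0],
  ],
)

```text
time_s: 13.25
tool_pos: [0.5611, 0.0049, 0.2471]
tcp_rot: [0.221, 3.132, -0.0]
ft_force: [0.4, 0.1, -0.3]
gripper_width: 0.0371
grip_force: 0.0
```

>>> carry_out(
  deltas=[
    [0.6,[0,-15,0],0],
    [0.6,[0,-50,0],0],
    [0.6,[0,-95,0],0],
    [0.6,[0,-140,0],0],
    [0.6,[0,-185,0],0],
    [0.6,[0,-225,0],0],
    [0.6,[0,-250,0],0],
    [0.6,[0,-260,0],0],
  ],
)

```text
time_s: 14.25
tool_pos: [0.5233, -0.2541, 0.2442]
tcp_rot: [-0.224, -3.132, -0.001]
ft_force: [-0.3, 1.0, 0.3]
gripper_width: 0.0372
grip_force: 0.0
```

```bash
python3 -c "
from go import *
print(r.state()['tool_pos'],r.state()['time_s'])
a,b=[r.camera(n) for n in('top','scene')]
f=lambda i:cv2.resize(i,None,fx=3,fy=3,interpolation=2)
cv2.imwrite('pics/b5.png',np.hstack([f(a['color'][180:310,255:385]),f(b['color'][170:300,240:370])]))"
```

```text
[ 0.52331229 -0.25412272  0.24423363] 14.25
```

View pics/b5.png

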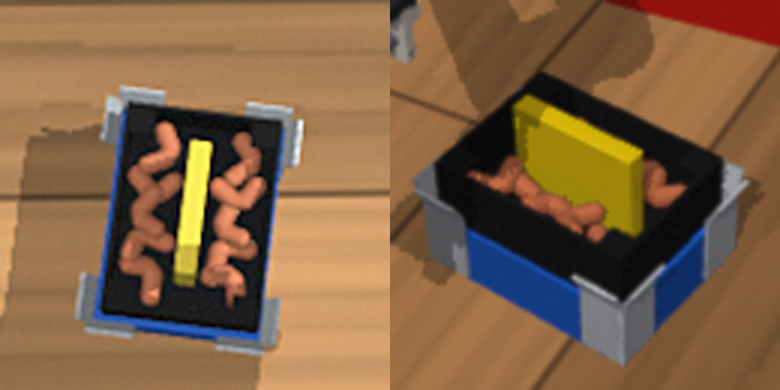

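The tote sits level between the four angles (top view about (318,253), scene about (303,235)), and the tray's near corner is still at about (317,291). The gripper is well clear.

```bash
python3 -c "
from cell import r
print(r.sign_off())"
```

```text
the job is handed in; nothing more can be done
None
```

The black tote is stacked level and fully down on the blue tray between the four corner angles and released, the tray stayed put to within measurement, the red tote and can were not touched, and the job is handed in at about 14 s.

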